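# Load the sprung kit lift in order

## Robot

A 6-joint arm with a two-finger parallel gripper is mounted at the origin on a cart in front of the work surface, level with it; the furniture and walls round the work are solid. World frame = base frame: x ahead of the robot, y to its left, z up, the work surface at z = 0. Lengths are in m, angles in rad, forces in N, time in s.
With the tool pointing down it reaches from about 0.35 to 0.725 m from the base axis. Payload 4.3 kg.
Tool frame: the origin (TCP) lies midway between the tips of the shut fingers; the grasp point (between the pads) lies behind it (tcp_to_grasp is the y of the grasp point in the tool frame, in m); y points along the fingers, x is the direction in which the jaws open and shut, and the axes are right-handed (so a half turn about y gives the same grasp; the last joint's range is limited). The gripper opens to 85 mm and grips with 20 to 120 N. Pads are 22 mm wide; open, the fingers measure 114 mm over their backs; the gripper's body (76 mm by 85 mm) begins 54 mm behind the grasp point. The pads swing forward as they close: fully open they stand 13 mm farther back than shut.
Start: joints at [1.034, 0.377, 0.081, 1.274, 0, 1.46], TCP at [0.238, 0.523, 0.231] pointing down, gripper open.
Joint ranges: [-2.72, 2.72], [-0.84, 1.66], [-1.02, 1.22], [-1.77, 2.12], [-1.37, 1.28], [-3.14, 3.14]. Speed limits (rad/s): [2.57, 2.57, 3.14, 3.14, 3.14, 3.14].

## Interface

Orientations are given as [roll, pitch, yaw] about the fixed x, y, z axes, in that order (R = Rz(yaw) Ry(pitch) Rx(roll)).
In Python, from bench import * gives the robot as it stands.
- The arm moves only by the tool apply_moves, never from a script. Its argument "motion" is a list of rows, each a list of 3 entries, a list of its own where there are three numbers: the shift along the tool's x, y, z in cm, then the turn, a rotation vector about the tool's x, y, z in degrees, then the opening, from 0 (shut) to 1 (fully open). A call has exactly 8 rows; each row shifts and turns the commanded pose from where the row before left it, along the tool's axes as they then stand; what a row does not reach is not made up. A row lasts 1/8 s, in which the tool goes at most 62.5 mm and 10.7 degrees, less where a joint would pass 70% of its speed; a pose out of reach is approached as far as the arm can. A call with a gripper value outside its range is refused whole. The fingers move at their own pace and stop on an object; "grip_force" is the grip in N (left out, the last holds). Time passes only in rows, so rows that do not move let the fingers close, or fill a call up. It gives the time, the measured TCP pose, the force and the opening at its end, in the units of the state.
- sense(): the state, without advancing time (a new reading comes with each control period).
- capture(name): name is "scene" or "top"; returns (picture, depth): 420x560x3 uint8, red, green, blue; 420x560 float32, m along the optical axis (not along the pixel's ray), 0 where there is no reading.
- camera_info(name): a dict with "mtx" (3x3 intrinsics, pixels), "R" (3x3) and "t" (3): a world point X has camera coordinates R X + t. Camera axes: x right, y down, z forward; pixel columns grow to the right and rows downward; lengths in m; the calibration is good to about 2 mm. A picture is of the moment at which its call begins. camera_info takes no time and is no camera call.
- sign_off(): hands the job in, once; it reports no verdict.
The state is a dict: "time_s": time; "qpos": joint angles; "dq": joint speeds; "effort": joint torques, N m; "ee_pos": TCP position; "tool_rot": TCP orientation; "wrist_force": force on the tool from outside, world axes, zero at the start; "torque": the same for the moment, N m; "opening": finger opening in m.
Only numpy, scipy, OpenCV 4.12 (cv2) and the standard library are available. Lean on these libraries where they do the work, as an engineer would, in place of code of your own. Each camera call takes 0.05 s, during which the arm holds its last target.

## Task

Load the sprung kit lift for the next shift: on its deck stack, one after another from the bottom up, the heap of small panels, the flat divider plate, the pack of carriers and, on top, the cover with its handle up. Each lies flat, centred over the deck and lengthwise along it, and the deck sinks as it takes the weight; never push it down to its bottom stop. Leave the large panel stack, the cutters and the jar where they are.

Things in the scene. Friction and masses are not known exactly. Their poses are not given: they have to be found in the camera images.
- lift: Sprung kit lift, fixed to the bench: grey base plate 130 x 210 x 12 mm, four thin steel guide rods with black caps at its two short ends (x = +-36, y = +-94 mm, tops 134 mm above the bench), and between them a level deck 100 x 164 mm with a black rubber mat. Origin: centre of the underside of the base, on the bench; y along the deck's long side, z up. Nothing stands above the deck along its long sides.
- deck (a joint): How far the lift's deck has sunk, in m: 0 = up (unloaded; top of the mat then 112 mm above the bench), 0.080 = bottom stop. The top of the mat is at 0.112 minus this value. A soft spring carries it: about 7 mm for each newton of load (150 N/m), damped, so it settles in about half a second; each thing set down sinks it 7 to 20 mm, the four together 38 to 59 mm.
- panels: Narrow heap of small green and white board panels standing by itself on the bare bench, one rigid block: 60 (x) x 130 (y) x 57 mm high, about 280 g. Origin: centre of the underside; y along the long side, z up. Grip across the 60 mm width.
- divider: Flat divider plate of grey plastic without a handle, dark grooves across its top: 64 (x) x 140 (y) x 16 mm thick, about 140 g. Origin: centre of the underside; y along the long side, z up. Grip across the 64 mm width.
- carriers: Short pack of black plastic carriers lying on the bench (not the 248 mm long black strip bundle at the back), one rigid block: 52 (x) x 120 (y) x 50 mm high, about 210 g. Origin: centre of the underside; y along the long side, z up. Grip across the 52 mm width.
- cover: Cover plate of black plastic, 62 (x) x 126 (y) x 10 mm, with a bare metal bar handle on top: the bar is 18 mm wide (x), 70 mm long (y), its underside 30 mm and its top 40 mm above the plate's underside, on two posts at y = +-26 mm. About 140 g. Origin: centre of the underside; y along the long side, z up. Grip the bar across its 18 mm.
- panel_stack: Bystander, to be left alone: wide loose stack of larger green and white board panels, 100 x 118 x 43 mm, at the left of the bench. Origin: centre of the underside.
- cutters: Bystander, to be left alone: side cutters with blue handles, 51 x 131 x 11 mm, lying at the right. Origin: centre of the underside.
- jar: Bystander, to be left alone: round jar with a black lid, 61 mm across, 53 mm high, beyond the work. Origin: centre of the underside.

How it is judged:
By the outcome, as a careful person would: the job done as asked, in the order asked, and still so for the second after the job is handed in, with the robot touching nothing.
It also fails if it takes over 133 s, if anything falls off the work surface, if the arm or the gripper's body presses on something with over 40 N, if the wrist force passes 120 N, or if a joint passes its speed limit or range.

## Working session

There is one attempt and no reset: what is moved stays moved. The work goes in short steps, Python scripts to look and compute and a tool call to move; the robot and the scene stay as the last step left them, time stands still between calls to the robot, and variables do not carry over. Pictures are saved under pics/ and viewed, and the job is handed in when it is done.

Besides the shell and the picture viewer there is one more tool, called after "Request:" as a command line: name --argument value ..., lists and objects as JSON in quotes. apply_moves: Moves the arm, as the interface text tells. Its arguments: {"type":"object","properties":{"motion":{"type":"array"},"grip_force":{"type":"number"}},"required":["motion"]}

```bash
ls; mkdir -p pics; python3 - <<'E'
from bench import *
import cv2, numpy as np
print(sense())
for n in ("scene","top"):
    p,d=capture(n); cv2.imwrite(f"pics/{n}0.png",p[:,:,::-1]); np.save(f"pics/{n}0.npy",d)
    print(n,camera_info(n))
try: print(tcp_to_grasp)
except Exception as e: print(e)
E
```

```text
pics
{'time_s': 0.0, 'qpos': array([ 1.03371615e+00,  3.78090957e-01,  7.95899021e-02,  1.27439893e+00,
       -9.57827727e-06,  1.46050357e+00]), 'dq': array([-0.00021056, -0.0002537 , -0.00141216, -0.00015091,  0.00017252,
       -0.00039837]), 'effort': array([ 6.99185402e-04, -4.63609636e+01,  2.69873679e+01,  2.08399486e-02,
       -2.07399894e-04,  5.20912678e-06]), 'ee_pos': array([0.23766642, 0.52284224, 0.23033102]), 'tool_rot': array([-1.5705743 ,  0.00209193,  1.14400915]), 'wrist_force': array([-0.33979647, -0.35057219, -0.04848443]), 'torque': array([0.02367637, 0.01220574, 0.02762129]), 'opening': 0.08540174112833122}
scene {'mtx': array([[446.80535342,   0.        , 290.27431771],
       [  0.        , 446.80535342, 208.7213272 ],
       [  0.        ,   0.        ,   1.        ]]), 'R': array([[ 0.83910515, -0.54352356, -0.02201588],
       [-0.37809903, -0.55366519, -0.74195417],
       [ 0.39108014,  0.63090174, -0.67008904]]), 't': array([-0.44402783,  0.30208075,  1.08851182])}
top {'mtx': array([[427.14500278,   0.        , 274.39109851],
       [  0.        , 427.14500278, 213.30106807],
       [  0.        ,   0.        ,   1.        ]]), 'R': array([[-0.0170467 , -0.99979627, -0.01080859],
       [-0.98670119,  0.01856916, -0.16148051],
       [ 0.16164832,  0.00791214, -0.98681671]]), 't': array([0.07770336, 0.59800198, 1.47074393])}
-0.0187
```

View pics/top0.png

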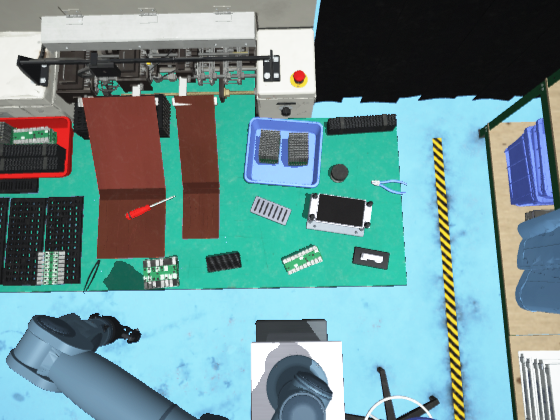

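View pics/scene0.png

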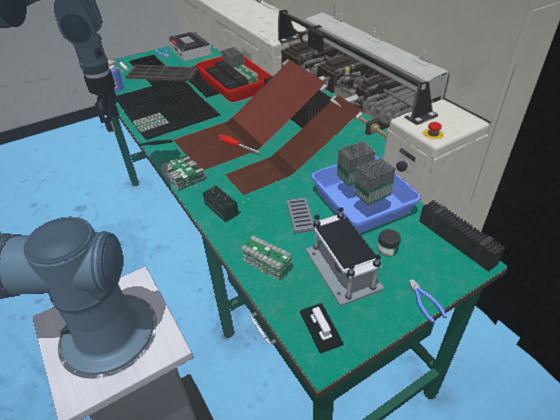

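The top view shows the divider at (271,210), lift (340,212), panels (301,260), carriers (224,262), cover (371,257) and jar (340,172). The depth data should give me poses for each of them.

```bash
cat > h.py <<'E'
import numpy as np, cv2
from bench import *
def cloud(name,d,pad=0):
    c=camera_info(name); K=c['mtx']; v,u=np.indices(d.shape)
    X=np.stack([(u-K[0,2])/K[0,0]*d,(v-K[1,2])/K[1,1]*d,d],-1)
    W=(X-c['t'])@c['R']
    W[d==0]=np.nan
    return W
def rect(W,box,z0,z1,label=''):
    x0,x1,y0,y1=box
    m=(W[...,0]>x0)&(W[...,0]<x1)&(W[...,1]>y0)&(W[...,1]<y1)&(W[...,2]>z0)&(W[...,2]<z1)
    n,l,s,_=cv2.connectedComponentsWithStats(m.astype(np.uint8),connectivity=8)
    if n<2: print(label,'none'); return
    i=1+np.argmax(s[1:,4]); P=W[l==i]
    (c,sz,a)=cv2.minAreaRect((P[:,:2]*1000).astype(np.float32))
    w,h=sz
    if w>h: w,h=h,w; a+=90
    # a = direction of width axis (deg) -> object's x axis yaw
    a=(a+90)%180-90
    print(label,'c',np.round(c,1),'mean',np.round(P.mean(0)*1000,1),'size',np.round([w,h],1),'xaxis yaw',round(a,1),'zmed',round(np.median(P[:,2])*1000,1),'n',len(P))
    return c,a
E
python3 - <<'E'
from h import *
for n in ("top","scene"):
    d=np.load(f"pics/{n}0.npy"); W=cloud(n,d)
    if n=='top':
        for nm,(u,v) in dict(div=(271,210),lift=(340,212),pan=(301,260),car=(224,262),cov=(371,257),jar=(340,172)).items():
            print(nm,np.round(W[v,u]*1000,1), np.round(d[v,u],3))
        Wt=W
cs={}
for n in ("top","scene"):
    W=cloud(n,np.load(f"pics/{n}0.npy"))
    for nm,(u,v),z0,z1 in [('div',(271,210),.008,.03),('deck',(340,212),.1,.125),('caps',(340,212),.126,.15),('base',(340,212),.006,.02),('pan',(301,260),.045,.07),('car',(224,262),.038,.06),('cov',(371,257),.005,.02),('bar',(371,257),.03,.05)]:
        x,y,_=Wt[v,u]; r=.1 if nm!='base' else .13
        rect(W,(x-r,x+r,y-r,y+r),z0,z1,n+' '+nm)
E
```

```text
div [616.7  79.3  18.5] 1.553
lift [ 589.3 -156.9  112. ] 1.454
pan [431.7 -22.6  59.2] 1.482
car [430.3 246.6  45. ] 1.498
cov [ 439.2 -270.5   35.7] 1.504
jar [ 744.3 -171.5   55. ] 1.535
top div c [617.6  81.6] mean [616.4  81.8  15.8] size [ 66.  139.6] xaxis yaw -22.8 zmed 15.8 n 654
top deck c [ 596.  -159.1] mean [ 594.7 -157.5  110.4] size [101.2 206.7] xaxis yaw -9.4 zmed 110.7 n 1601
top caps c [ 545.2 -245.5] mean [ 545.1 -245.4  133.7] size [10.3 13.5] xaxis yaw -5.3 zmed 133.0 n 16
top base c [ 547.6 -151. ] mean [ 545.3 -150.1   11.6] size [ 34.7 208.6] xaxis yaw -10.4 zmed 11.4 n 420
top pan c [433.1 -28.9] mean [433.  -29.   54.8] size [ 58.  131.9] xaxis yaw 22.0 zmed 55.0 n 592
top car c [430.6 250.5] mean [430.4 250.6  48.3] size [ 51.7 116.2] xaxis yaw 8.1 zmed 48.5 n 489
top cov c [ 441.2 -277.1] mean [ 437.6 -274.6    9.9] size [ 72.4 133.8] xaxis yaw -13.5 zmed 9.7 n 463
top bar c [ 438.3 -274.5] mean [ 437.8 -274.8   39. ] size [17.9 69.8] xaxis yaw -12.4 zmed 39.1 n 103
scene div c [617.1  79.4] mean [613.5  74.9  16. ] size [ 64.9 144. ] xaxis yaw -22.8 zmed 16.1 n 675
scene deck c [ 596.2 -159.8] mean [ 590.7 -165.1  110.9] size [102.  209.8] xaxis yaw -9.8 zmed 111.6 n 2198
scene caps c [ 543.7 -247.9] mean [ 543.9 -248.4  133.3] size [10.7 15.1] xaxis yaw -9.8 zmed 133.7 n 31
scene base c [ 594.7 -161.5] mean [ 570.5 -183.    12.1] size [131.3 211. ] xaxis yaw -9.0 zmed 12.1 n 1675
scene pan c [433.3 -29.4] mean [432.9 -34.4  55.1] size [ 59.2 133.7] xaxis yaw 22.2 zmed 55.6 n 851
scene car c [430.7 249.2] mean [429.9 243.9  48.4] size [ 54.6 119.7] xaxis yaw 7.9 zmed 48.9 n 492
scene cov c [ 437.9 -276.2] mean [ 433.5 -283.7   10.3] size [ 62.2 127.7] xaxis yaw -11.6 zmed 10.2 n 954
scene bar c [ 437.7 -276.4] mean [ 436.7 -278.8   39.5] size [19.7 70.3] xaxis yaw -11.8 zmed 39.8 n 210
```

```bash
cat >> h.py <<'E'
from scipy.spatial.transform import Rotation as Ro
def goto(p,yaw,label=''):
    """print shift in tool axes (cm) at present orientation, turn (deg), and shift after the turn; p in mm, yaw deg"""
    s=sense(); R=Ro.from_euler('xyz',s['tool_rot']); T=Ro.from_euler('xyz',[-90,0,yaw],degrees=True)
    d=(np.array(p)/1000-s['ee_pos'])*100
    print(label,'t',round(s['time_s'],2),'pos',np.round(s['ee_pos']*1000,1),'rpy',np.round(np.degrees(s['tool_rot']),2),'F',np.round(s['wrist_force'],1),'open',round(s['opening']*1000,1))
    print('  shift now',np.round(R.inv().apply(d),2),'turn',np.round((R.inv()*T).as_rotvec(degrees=True),2),'shift after turn',np.round(T.inv().apply(d),2))
E
python3 - <<'E'
from h import *
goto((433.2,-29.2,150),22.1)
# deck via caps, top and scene
for n in ("top","scene"):
    W=cloud(n,np.load(f"pics/{n}0.npy"))
    m=(abs(W[...,0]-.596)<.12)&(abs(W[...,1]+.16)<.14)&(W[...,2]>.126)&(W[...,2]<.15)
    k,l,s,_=cv2.connectedComponentsWithStats(m.astype(np.uint8))
    for i in range(1,k): print(n,s[i,4],np.round(W[l==i].mean(0)*1000,1), np.round((W[l==i].max(0)+W[l==i].min(0))*500,1))
    # mat: dark area
    import cv2 as c
    im=c.imread(f"pics/{n}0.png"); m=(im.max(2)<60)&(W[...,2]>.1)&(W[...,2]<.12)&(abs(W[...,0]-.596)<.1)&(abs(W[...,1]+.16)<.12)
    P=(W[m][:,:2]*1000).astype(np.float32); print(len(P),c.minAreaRect(P))
E
```

```text
t 0.1 pos [237.7 522.9 230.5] rpy [-89.99   0.11  65.54] F [-0.5 -0.1  0.5] open 85.4
  shift now [-42.15   8.11 -40.65] turn [ 3.000e-02  4.344e+01 -1.100e-01] shift after turn [ -2.66   8.05 -58.51]
top 14 [647.1 -72.9 134.1] [647.3 -73.6 135.2]
top 14 [ 615.4 -257.4  133.9] [ 616.3 -257.4  134. ]
top 13 [575.8 -60.4 133.4] [575.6 -61.2 133.1]
top 16 [ 545.1 -245.4  133.7] [ 545.2 -245.5  135.9]
1154 ((597.91015625, -154.36007690429688), (190.37686157226562, 91.35608673095703), 79.85746002197266)
scene 24 [646.3 -75.  132.6] [646.9 -72.1 131.3]
scene 23 [575.7 -63.1 133.2] [576.8 -61.4 132.4]
scene 32 [ 614.5 -260.   132.9] [ 615.7 -259.1  131.7]
scene 31 [ 543.9 -248.4  133.3] [ 544.3 -247.6  131.6]
1483 ((593.5172119140625, -165.4521484375), (197.0724639892578, 92.2556381225586), 79.60114288330078)
```

Request:
apply_moves --motion '[[[-3.5, 0.2, -3.4], [0, 0, 0], 1], [[-3.5, 0.2, -3.4], [0, 0, 0], 1], [[-3.5, 0.2, -3.4], [0, 0, 0], 1], [[-3.5, 0.2, -3.4], [0, 0, 0], 1], [[-3.5, 0.2, -3.4], [0, 0, 0], 1], [[-3.5, 0.2, -3.4], [0, 0, 0], 1], [[-3.5, 0.2, -3.4], [0, 0, 0], 1], [[-3.5, 0.2, -3.4], [0, 0, 0], 1]]' --grip_force 50

```text
time_s: 1.1
ee_pos: [0.3697, 0.1544, 0.215]
tool_rot: [-1.571, 0.0, 1.144]
wrist_force: [1.2, -0.1, 0.9]
opening: 0.0852
```

Request:
apply_moves --motion '[[[-3.5, 1, -3.4], [0, 0, 0], 1], [[-3.5, 1, -3.4], [0, 0, 0], 1], [[-3.5, 1, -3.4], [0, 0, 0], 1], [[-3.5, 1, -3.4], [0, 0, 0], 1], [[0, 0.5, 0], [0, 10, 0], 1], [[0, 0.5, 0], [0, 10, 0], 1], [[0, 0.5, 0], [0, 10, 0], 1], [[0, 0.5, 0], [0, 10, 0], 1]]'

```text
time_s: 2.1
ee_pos: [0.4351, -0.0277, 0.1547]
tool_rot: [-1.57, 0.001, 0.44]
wrist_force: [0.2, 0.8, -0.6]
opening: 0.0854
```

```bash
python3 - <<'E'
from h import *
goto((433.2,-29.2,16),22.1)
p,d=capture("scene"); cv2.imwrite("pics/s1.png",p[:,:,::-1]); np.save("pics/s1.npy",d)
E
```

```text
t 2.1 pos [435.1 -27.7 154.7] rpy [-8.996e+01  4.000e-02  2.521e+01] F [ 0.2  0.8 -0.6] open 85.4
  shift now [-0.23 13.87 -0.06] turn [-0.04  3.11 -0.04] shift after turn [-0.23 13.87 -0.06]
```

Request:
apply_moves --motion '[[[-0.2, 2.0, -0.1], [0, 3.1, 0], 1], [[0, 2.5, 0], [0, 0, 0], 1], [[0, 2.5, 0], [0, 0, 0], 1], [[0, 2.5, 0], [0, 0, 0], 1], [[0, 2.0, 0], [0, 0, 0], 1], [[0, 1.6, 0], [0, 0, 0], 1], [[0, 1.0, 0], [0, 0, 0], 1], [[0, 0, 0], [0, 0, 0], 1]]'

```text
time_s: 3.15
ee_pos: [0.4335, -0.0293, 0.0138]
tool_rot: [-1.57, 0.001, 0.393]
wrist_force: [0.2, -0.6, 0.5]
opening: 0.0856
```

```bash
python3 - <<'E'
from h import *
goto((433.2,-29.2,14),22.1)
p,d=capture("scene"); cv2.imwrite("pics/s2.png",cv2.resize(p[180:330,180:380,::-1],None,fx=4,fy=4))
E
```

```text
t 3.15 pos [433.5 -29.3  13.8] rpy [-8.994e+01  7.000e-02  2.250e+01] F [ 0.2 -0.6  0.5] open 85.6
  shift now [-0.02 -0.02  0.03] turn [-0.05  0.4  -0.07] shift after turn [-0.02 -0.02  0.03]
```

View pics/s2.png

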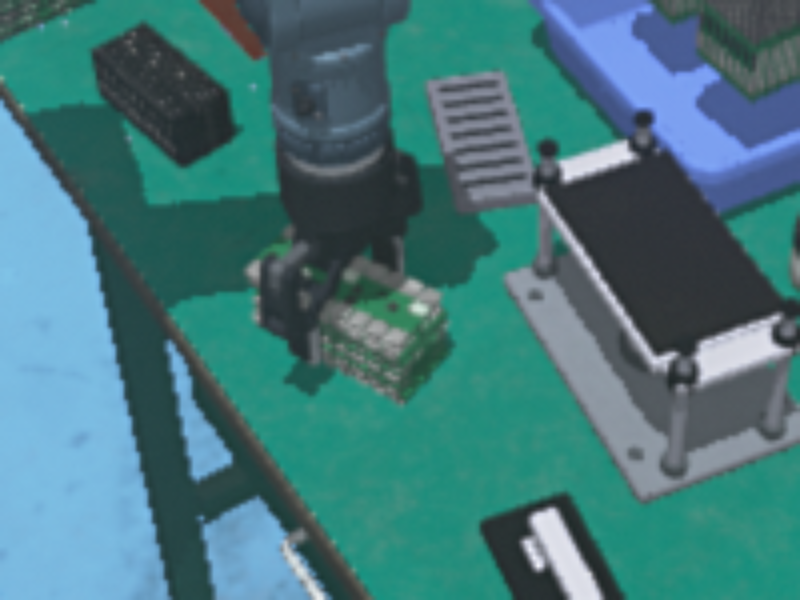

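The gripper is straddling the panels (around crop pixel 350,300) with a finger clear on each side, so I'll close and lift.

Request:
apply_moves --motion '[[[0, 0, 0], [0, 0, 0], 0.3], [[0, 0, 0], [0, 0, 0], 0.3], [[0, 0, 0], [0, 0, 0], 0.3], [[0, 0, 0], [0, 0, 0], 0.3], [[0, 0, 0], [0, 0, 0], 0.3], [[0, 0, 0], [0, 0, 0], 0.3], [[0, -0.3, 0], [0, 0, 0], 0.3], [[0, -0.7, 0], [0, 0, 0], 0.3]]'

```text
time_s: 4.2
ee_pos: [0.4335, -0.0293, 0.0242]
tool_rot: [-1.57, 0.001, 0.392]
wrist_force: [-0.8, -0.4, -3.7]
opening: 0.0601
```

```bash
python3 - <<'E'
from h import *
goto((595.7,-160,180),-9.65)
E
```

```text
t 4.2 pos [433.5 -29.3  24.2] rpy [-8.994e+01  5.000e-02  2.245e+01] F [-0.8 -0.4 -3.7] open 60.1
  shift now [  9.98 -15.61 -18.26] turn [-0.04 32.1  -0.07] shift after turn [ 18.18 -15.58 -10.17]
```

Request:
apply_moves --motion '[[[0, -1.5, 0], [0, 0, 0], 0.3], [[0, -3, 0], [0, 0, 0], 0.3], [[0, -3, 0], [0, 8, 0], 0.3], [[0, -3, 0], [0, 8, 0], 0.3], [[0, -3, 0], [0, 8, 0], 0.3], [[0, -2.1, 0], [0, 8, 0], 0.3], [[0, 0, 0], [0, 0, 0], 0.3], [[0, 0, 0], [0, 0, 0], 0.3]]'

```text
time_s: 5.2
ee_pos: [0.4335, -0.0293, 0.1795]
tool_rot: [-1.571, 0.001, -0.165]
wrist_force: [0.5, 0.3, -2.1]
opening: 0.059
```

Request:
apply_moves --motion '[[[1.2, 0, -0.7], [0, 0, 0], 0.3], [[3, 0, -1.6], [0, 0, 0], 0.3], [[3.2, 0, -1.8], [0, 0, 0], 0.3], [[3.2, 0, -1.8], [0, 0, 0], 0.3], [[3.2, 0, -1.8], [0, 0, 0], 0.3], [[3.2, 0, -1.8], [0, 0, 0], 0.3], [[1.2, 0, -0.7], [0, 0, 0], 0.3], [[0, 0, 0], [0, 0, 0], 0.3]]'

```text
time_s: 6.2
ee_pos: [0.5972, -0.1615, 0.1784]
tool_rot: [-1.57, 0.002, -0.167]
wrist_force: [-1.0, 0.5, -2.5]
opening: 0.0594
```

```bash
python3 - <<'E'
from h import *
goto((595.7,-160,126),-9.65)
for n in("scene","top"):
    p,d=capture(n); cv2.imwrite(f"pics/{n}3.png",cv2.resize(p[150:310,220:420,::-1],None,fx=3.7,fy=3.7)); np.save(f"pics/{n}3.npy",d)
    W=cloud(n,d)
    rect(W,(.5,.7,-.28,-.05),.205,.232,n)
E
```

```text
t 6.2 pos [ 597.2 -161.5  178.4] rpy [-89.98   0.1   -9.59] F [-1.   0.5 -2.5] open 59.4
  shift now [-0.16  5.24  0.12] turn [-0.02  0.06 -0.1 ] shift after turn [-0.17  5.24  0.12]
scene c [ 599.7 -184.6] mean [ 592.7 -188.5  218.3] size [91.2 96.8] xaxis yaw -72.2 zmed 219.0 n 751
top c [ 602.7 -119. ] mean [ 601.6 -117.3  218.7] size [49.8 56.5] xaxis yaw 83.4 zmed 219.1 n 247
```

View pics/scene3.png

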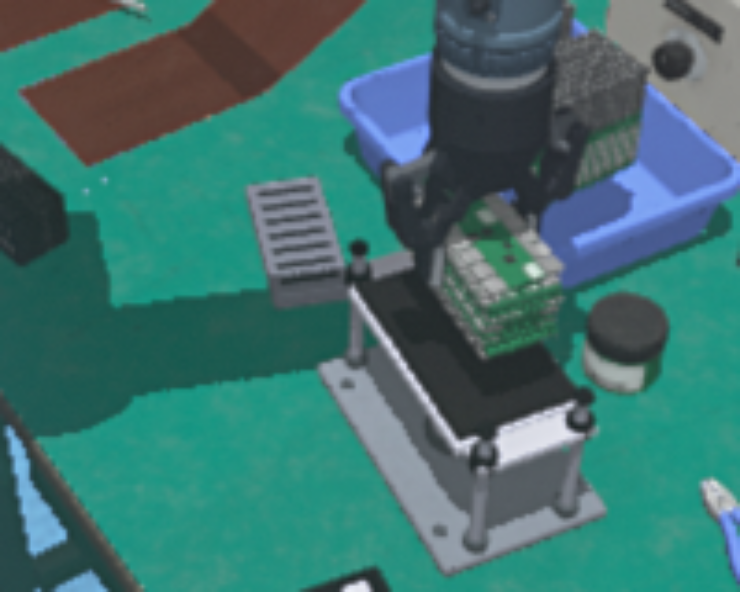

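Panels hang level over the mat (crop pixel 500,290). I'll lower them and follow the deck down as it takes the load.

Request:
apply_moves --motion '[[[-0.1, 1.5, 0.1], [0, 0, 0], 0.3], [[0, 1.5, 0], [0, 0, 0], 0.3], [[0, 1.2, 0], [0, 0, 0], 0.3], [[0, 0.8, 0], [0, 0, 0], 0.3], [[0, 0.5, 0], [0, 0, 0], 0.3], [[0, 0.5, 0], [0, 0, 0], 0.3], [[0, 0.5, 0], [0, 0, 0], 0.3], [[0, 0.3, 0], [0, 0, 0], 0.3]]'

```text
time_s: 7.3
ee_pos: [0.5961, -0.1592, 0.1124]
tool_rot: [-1.571, -0.001, -0.167]
wrist_force: [-0.6, 0.1, 0.5]
opening: 0.0596
```

Request:
apply_moves --motion '[[[0, 0.2, 0], [0, 0, 0], 0.3], [[0, 0, 0], [0, 0, 0], 0.3], [[0, 0, 0], [0, 0, 0], 0.3], [[0, 0, 0], [0, 0, 0], 0.3], [[0, 0, 0], [0, 0, 0], 0.3], [[0, 0, 0], [0, 0, 0], 0.3], [[0, 0, 0], [0, 0, 0], 0.3], [[0, 0, 0], [0, 0, 0], 0.3]]'

```text
time_s: 8.3
ee_pos: [0.5961, -0.1592, 0.1104]
tool_rot: [-1.571, -0.0, -0.167]
wrist_force: [0.5, 0.2, 0.3]
opening: 0.0596
```

```bash
python3 - <<'E'
from h import *
goto((595.7,-160,108),-9.65)
for n in("scene",):
    p,d=capture(n); cv2.imwrite(f"pics/{n}4.png",cv2.resize(p[150:310,220:420,::-1],None,fx=3.7,fy=3.7))
    W=cloud(n,d)
    rect(W,(.5,.7,-.28,-.05),.08,.105,n)
E
```

```text
t 8.3 pos [ 596.1 -159.2  110.4] rpy [-9.00e+01 -3.00e-02 -9.55e+00] F [0.5 0.2 0.3] open 59.6
  shift now [-0.03  0.24 -0.08] turn [-0.    0.1   0.03] shift after turn [-0.03  0.24 -0.08]
scene c [ 595.5 -160.9] mean [ 572.4 -196.2   93. ] size [101.1 209.9] xaxis yaw -9.3 zmed 93.7 n 1180
```

View pics/scene4.png

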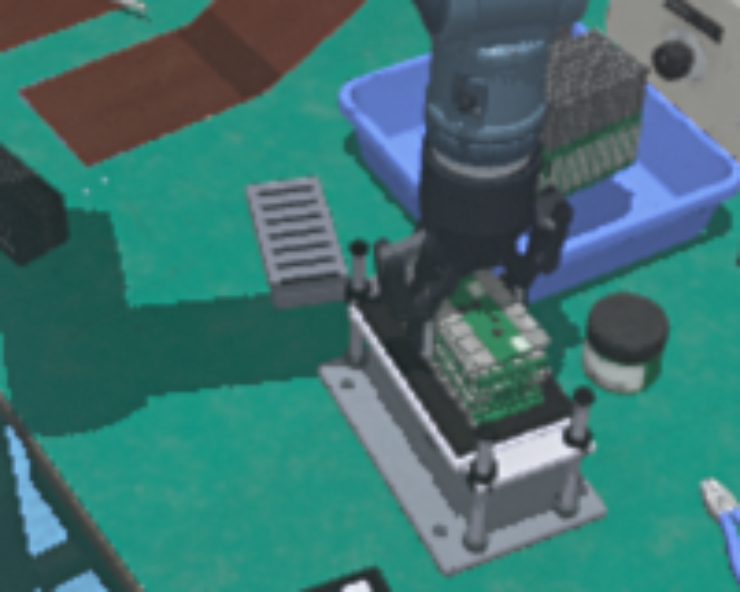

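The panels sit flat on the mat and the deck has sunk about 18 mm, with the wrist unloaded. Releasing and rising.

Request:
apply_moves --motion '[[[0, 0, 0], [0, 0, 0], 1], [[0, 0, 0], [0, 0, 0], 1], [[0, 0, 0], [0, 0, 0], 1], [[0, 0, 0], [0, 0, 0], 1], [[0, -1, 0], [0, 0, 0], 1], [[0, -3, 0], [0, 0, 0], 1], [[0, -3.5, 0], [0, 0, 0], 1], [[0, -3.5, 0], [0, 0, 0], 1]]'

```text
time_s: 9.35
ee_pos: [0.5959, -0.1592, 0.2221]
tool_rot: [-1.571, -0.001, -0.167]
wrist_force: [0.8, -0.9, -0.7]
opening: 0.0852
```

```bash
python3 - <<'E'
from h import *
goto((617.3,80.5,120),-22.8)
E
```

```text
t 9.35 pos [ 595.9 -159.2  222.1] rpy [-9.00e+01 -4.00e-02 -9.55e+00] F [ 0.8 -0.9 -0.7] open 85.2
  shift now [-1.88 10.21 23.99] turn [-0.   13.25  0.04] shift after turn [-7.32 10.21 22.92]
```

Request:
apply_moves --motion '[[[-0.3, 0, 4], [0, 0, 0], 1], [[-0.3, 0, 4], [0, 0, 0], 1], [[-0.3, 0, 4], [0, 0, 0], 1], [[-0.3, 0, 4], [0, 0, 0], 1], [[-0.3, 2, 4], [0, 0, 0], 1], [[-0.3, 2, 4], [0, 0, 0], 1], [[0, 3, 0], [0, 7, 0], 1], [[0, 3, 0], [0, 6.2, 0], 1]]'

```text
time_s: 10.35
ee_pos: [0.6185, 0.0814, 0.1205]
tool_rot: [-1.57, -0.002, -0.399]
wrist_force: [0.1, 0.5, -0.3]
opening: 0.0856
```

```bash
python3 - <<'E'
from h import *
goto((617.3,80.5,0),-22.8)
for n in("scene","top"):
    p,d=capture(n); cv2.imwrite(f"pics/{n}5.png",cv2.resize(p[150:310,220:420,::-1],None,fx=3.7,fy=3.7))
    W=cloud(n,d)
    rect(W,(.5,.7,-.28,-.05),.14,.155,n+' pan')
    rect(W,(.5,.7,-.28,-.05),.08,.102,n+' deck')
E
```

```text
t 10.35 pos [618.5  81.4 120.5] rpy [-89.96  -0.09 -22.88] F [ 0.1  0.5 -0.3] open 85.6
  shift now [-0.1  12.05 -0.14] turn [-0.04 -0.08  0.09] shift after turn [-0.08 12.05 -0.13]
scene pan c [ 597.3 -159.4] mean [ 593.5 -165.9  151.2] size [ 60.7 136.6] xaxis yaw -9.8 zmed 152.0 n 888
scene deck c [ 594.2 -159.5] mean [ 572.8 -191.4   93.8] size [101.3 211.4] xaxis yaw -8.6 zmed 94.8 n 1181
top pan c [ 596.9 -157.8] mean [ 595.8 -157.5  150.4] size [ 57.9 132.4] xaxis yaw -10.2 zmed 150.8 n 566
top deck c [ 595.8 -159.6] mean [ 587.8 -154.4   93.2] size [101.9 207.8] xaxis yaw -9.2 zmed 93.6 n 884
```

View pics/scene5.png

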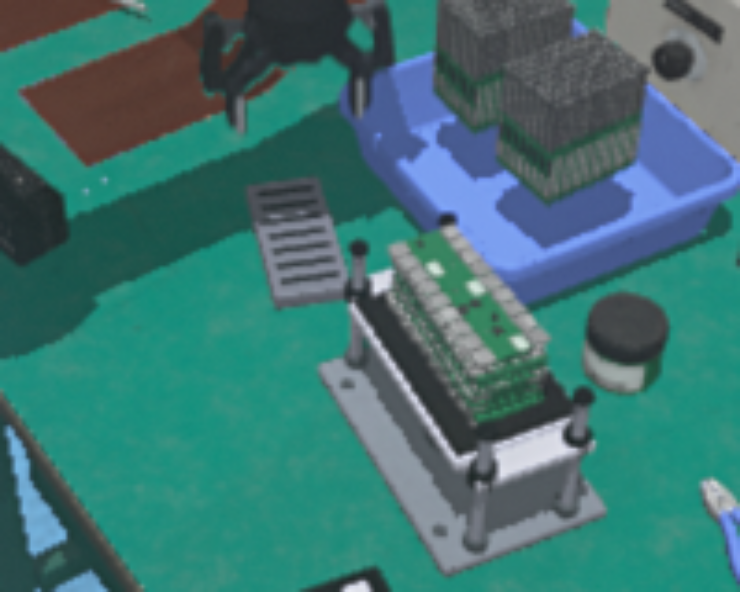

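Panels are centred within about 1.5 mm. Before descending on the divider I'll check for obstacles such as the tray rim near the finger positions.

```bash
python3 - <<'E'
from h import *
for n in("scene","top"):
    W=cloud(n,np.load(f"pics/{n}0.npy"))
    m=(W[...,0]>.6)&(W[...,0]<.75)&(W[...,1]>-.05)&(W[...,1]<.18)&(W[...,2]>.022)
    P=W[m]*1000; a=np.radians(-22.8); e=np.array([np.cos(a),np.sin(a)]); f=np.array([-np.sin(a),np.cos(a)])
    q=P[:,:2]-[617.3,80.5]; u=q@e; v=q@f
    for lo in range(-60,80,20):
        s=(v>lo)&(v<lo+20)
        if s.any(): print(n,lo,'min u',u[s].min().round(1),'z',P[s][u[s].argmin()].round(1))
E
```

```text
scene -60 min u 101.1 z [694.9   4.1  56.8]
scene -40 min u 17.6 z [619.9  41.3  22.9]
scene -20 min u -0.3 z [610.3  64.7  22.2]
scene 0 min u 84.0 z [700.8  62.4  63.9]
scene 20 min u 78.8 z [702.7  80.2  58.6]
scene 40 min u 71.7 z [705.7 105.7  63.8]
scene 60 min u 65.9 z [706.6 122.9  60. ]
top -60 min u 9.2 z [604.   25.1  22.3]
top -40 min u 8.6 z [615.5  53.9  22.7]
top -20 min u 27.3 z [641.7  68.   22.2]
top 0 min u -13.6 z [605.2  86.7  22.3]
top 20 min u -7.3 z [624.1 115.5  22.1]
top 40 min u -17.4 z [620.8 133.7  22.2]
top 60 min u 0.3 z [642.9 140.7  22.8]
```

Request:
apply_moves --motion '[[[-0.1, 2.5, -0.1], [0, 0, 0], 1], [[0, 2.5, 0], [0, 0, 0], 1], [[0, 2.5, 0], [0, 0, 0], 1], [[0, 2.0, 0], [0, 0, 0], 1], [[0, 1.5, 0], [0, 0, 0], 1], [[0, 0.9, 0], [0, 0, 0], 1], [[0, 0.4, 0], [0, 0, 0], 1], [[0, 0, 0], [0, 0, 0], 1]]'

```text
time_s: 11.45
ee_pos: [0.617, 0.08, -0.0024]
tool_rot: [-1.571, -0.0, -0.397]
wrist_force: [-0.6, -0.0, 1.3]
opening: 0.0853
```

```bash
python3 - <<'E'
from h import *
goto((617.3,80.5,-3),-22.8)
p,d=capture("scene"); cv2.imwrite("pics/s6.png",cv2.resize(p[130:250,230:380,::-1],None,fx=5,fy=5))
E
```

```text
t 11.45 pos [617.   80.   -2.4] rpy [-8.998e+01 -2.000e-02 -2.274e+01] F [-0.6 -0.   1.3] open 85.3
  shift now [0.01 0.06 0.06] turn [-0.02  0.06  0.02] shift after turn [0.01 0.06 0.06]
```

View pics/s6.png

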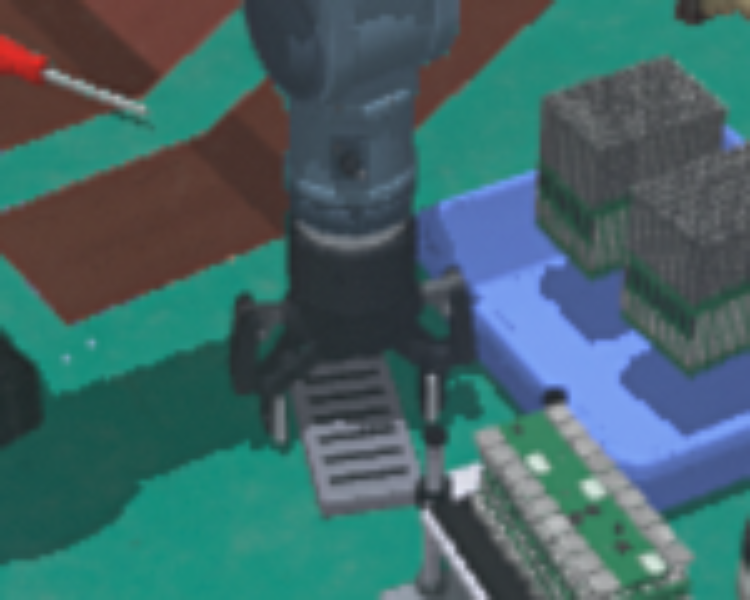

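The fingers straddle the divider (crop 350,430) with its sides clear. Closing.

Request:
apply_moves --motion '[[[0, 0, 0], [0, 0, 0], 0.3], [[0, 0, 0], [0, 0, 0], 0.3], [[0, 0, 0], [0, 0, 0], 0.3], [[0, 0, 0], [0, 0, 0], 0.3], [[0, 0, 0], [0, 0, 0], 0.3], [[0, 0, 0], [0, 0, 0], 0.3], [[0, -0.3, 0], [0, 0, 0], 0.3], [[0, -0.7, 0], [0, 0, 0], 0.3]]'

```text
time_s: 12.5
ee_pos: [0.6157, 0.08, 0.0067]
tool_rot: [-1.572, 0.002, -0.397]
wrist_force: [0.3, 0.3, -1.2]
opening: 0.0625
```

```bash
python3 - <<'E'
from h import *
goto((595.7,-160,215),-9.65)
E
```

```text
t 12.5 pos [615.7  80.    6.7] rpy [-90.05   0.11 -22.75] F [ 0.3  0.3 -1.2] open 62.5
  shift now [  7.4  -20.82 -22.92] turn [  0.03 -13.1   -0.11] shift after turn [  2.05 -20.83 -23.99]
```

Request:
apply_moves --motion '[[[0, -1.5, 0], [0, 0, 0], 0.3], [[0, -3, 0], [0, 0, 0], 0.3], [[0, -4, 0], [0, 0, 0], 0.3], [[0, -4, 0], [0, -6.5, 0], 0.3], [[0, -4, 0], [0, -6.6, 0], 0.3], [[0, -3, 0], [0, 0, 0], 0.3], [[0, -1.3, 0], [0, 0, 0], 0.3], [[0, 0, 0], [0, 0, 0], 0.3]]'

```text
time_s: 13.5
ee_pos: [0.6172, 0.08, 0.2162]
tool_rot: [-1.57, -0.002, -0.168]
wrist_force: [0.3, 0.7, -1.3]
opening: 0.0626
```

Request:
apply_moves --motion '[[[0.1, 0, -1.5], [0, 0, 0], 0.3], [[0.3, 0, -3.5], [0, 0, 0], 0.3], [[0.4, 0, -4.5], [0, 0, 0], 0.3], [[0.4, 0, -4.5], [0, 0, 0], 0.3], [[0.4, 0, -4.5], [0, 0, 0], 0.3], [[0.3, 0, -3.5], [0, 0, 0], 0.3], [[0.15, 0, -2], [0, 0, 0], 0.3], [[0, 0, 0], [0, 0, 0], 0.3]]'

```text
time_s: 14.5
ee_pos: [0.5958, -0.1612, 0.2142]
tool_rot: [-1.57, 0.002, -0.171]
wrist_force: [0.3, 1.5, -1.4]
opening: 0.0625
```

```bash
python3 - <<'E'
from h import *
goto((595.7,-160,148.5),-9.65)
p,d=capture("scene"); cv2.imwrite("pics/s7.png",cv2.resize(p[110:270,230:430,::-1],None,fx=3.7,fy=3.7))
W=cloud("scene",d); rect(W,(.5,.7,-.28,-.05),.22,.245,'div')
E
```

```text
t 14.5 pos [ 595.8 -161.2  214.2] rpy [-89.96   0.1   -9.79] F [ 0.3  1.5 -1.4] open 62.5
  shift now [-0.02  6.57  0.12] turn [-0.04 -0.14 -0.1 ] shift after turn [-0.03  6.57  0.12]
div c [ 596.7 -179. ] mean [ 591.5 -185.9  231.6] size [ 89.8 113.8] xaxis yaw 1.9 zmed 231.8 n 949
```

View pics/s7.png

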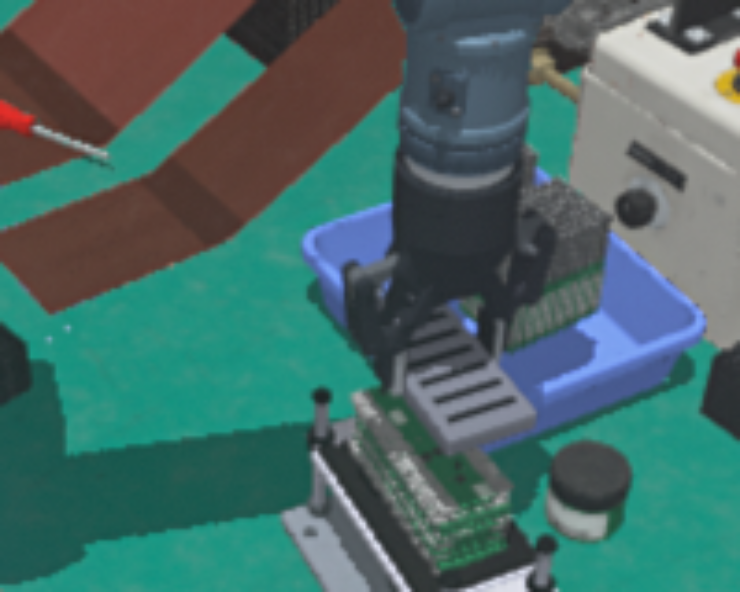

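The divider is held level above the panels. I'll lower it to contact and then follow about 9 mm further.

Request:
apply_moves --motion '[[[0, 1.2, 0.1], [0, 0, 0], 0.3], [[0, 1.5, 0], [0, 0, 0], 0.3], [[0, 1.5, 0], [0, 0, 0], 0.3], [[0, 1.0, 0], [0, 0, 0], 0.3], [[0, 0.7, 0], [0, 0, 0], 0.3], [[0, 0.4, 0], [0, 0, 0], 0.3], [[0, 0.3, 0], [0, 0, 0], 0.3], [[0, 0.3, 0], [0, 0, 0], 0.3]]'

```text
time_s: 15.55
ee_pos: [0.5971, -0.1592, 0.1466]
tool_rot: [-1.571, -0.001, -0.169]
wrist_force: [-0.4, 0.1, -0.2]
opening: 0.0627
```

Request:
apply_moves --motion '[[[0, 0.3, 0], [0, 0, 0], 0.3], [[0, 0.2, 0], [0, 0, 0], 0.3], [[0, 0, 0], [0, 0, 0], 0.3], [[0, 0, 0], [0, 0, 0], 0.3], [[0, 0, 0], [0, 0, 0], 0.3], [[0, 0, 0], [0, 0, 0], 0.3], [[0, 0, 0], [0, 0, 0], 0.3], [[0, 0, 0], [0, 0, 0], 0.3]]'

```text
time_s: 16.55
ee_pos: [0.597, -0.1592, 0.1414]
tool_rot: [-1.571, -0.0, -0.169]
wrist_force: [0.9, -0.7, 0.6]
opening: 0.0626
```

```bash
python3 - <<'E'
from h import *
goto((595.7,-160,139.5),-9.65)
p,d=capture("scene"); cv2.imwrite("pics/s8.png",cv2.resize(p[130:290,230:430,::-1],None,fx=3.7,fy=3.7))
W=cloud("scene",d); rect(W,(.5,.7,-.28,-.05),.076,.099,'deck')
E
```

```text
t 16.55 pos [ 597.  -159.2  141.4] rpy [-9.00e+01 -3.00e-02 -9.66e+00] F [ 0.9 -0.7  0.6] open 62.6
  shift now [-0.12  0.19 -0.1 ] turn [ 0.   -0.01  0.03] shift after turn [-0.12  0.19 -0.1 ]
deck c [ 595.7 -161.1] mean [ 573.5 -189.6   84.7] size [101.7 210. ] xaxis yaw -9.8 zmed 84.9 n 1214
```

View pics/s8.png

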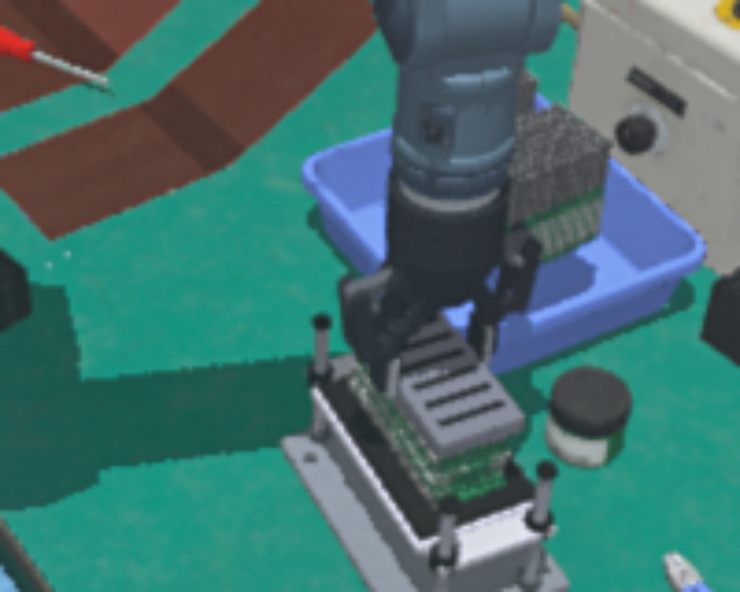

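The divider rests flat on the panels and the deck is at about 85 mm (27 mm sunk). Releasing.

Request:
apply_moves --motion '[[[0, 0, 0], [0, 0, 0], 1], [[0, 0, 0], [0, 0, 0], 1], [[0, 0, 0], [0, 0, 0], 1], [[0, 0, 0], [0, 0, 0], 1], [[0, -1, 0], [0, 0, 0], 1], [[0, -3, 0], [0, 0, 0], 1], [[0, -3, 0], [0, 0, 0], 1], [[0, -2, 0], [0, 0, 0], 1]]'

```text
time_s: 17.6
ee_pos: [0.5975, -0.1593, 0.2339]
tool_rot: [-1.571, -0.003, -0.168]
wrist_force: [0.5, -0.3, -0.5]
opening: 0.0852
```

```bash
python3 - <<'E'
from h import *
goto((430.6,250,120),8)
E
```

```text
t 17.6 pos [ 597.5 -159.3  233.9] rpy [-90.03  -0.16  -9.65] F [ 0.5 -0.3 -0.5] open 85.2
  shift now [-23.35  11.31  37.56] turn [  0.05 -17.65   0.15] shift after turn [-10.83  11.39  42.86]
```

Request:
apply_moves --motion '[[[-2.3, 0, 3.8], [0, 0, 0], 1], [[-2.3, 0, 3.8], [0, 0, 0], 1], [[-2.3, 0, 3.8], [0, 0, 0], 1], [[-2.3, 0, 3.8], [0, 0, 0], 1], [[-2.3, 0, 3.8], [0, 0, 0], 1], [[-2.3, 0, 3.8], [0, 0, 0], 1], [[-2.3, 0, 3.8], [0, 0, 0], 1], [[-2.3, 0, 3.8], [0, 0, 0], 1]]'

```text
time_s: 18.6
ee_pos: [0.4661, 0.1728, 0.2323]
tool_rot: [-1.57, -0.001, -0.169]
wrist_force: [-0.4, -1.4, -0.7]
opening: 0.0857
```

Request:
apply_moves --motion '[[[-2.3, 0, 3.6], [0, 0, 0], 1], [[-2.3, 0, 3.6], [0, 0, 0], 1], [[0, 1.5, 0], [0, -8.8, 0], 1], [[0, 2.5, 0], [0, -8.8, 0], 1], [[0, 2.5, 0], [0, 0, 0], 1], [[0, 2.5, 0], [0, 0, 0], 1], [[0, 1.5, 0], [0, 0, 0], 1], [[0, 0, 0], [0, 0, 0], 1]]'

```text
time_s: 19.6
ee_pos: [0.4325, 0.2499, 0.1259]
tool_rot: [-1.571, 0.002, 0.139]
wrist_force: [0.0, 0.0, -0.6]
opening: 0.085
```

```bash
python3 - <<'E'
from h import *
goto((430.6,250,8),8)
for n in("top","scene"):
    p,d=capture(n); W=cloud(n,d)
    cv2.imwrite(f"pics/{n}9.png",p[:,:,::-1])
    rect(W,(.5,.7,-.28,-.05),.076,.094,n+' deck')
    rect(W,(.5,.7,-.28,-.05),.150,.17,n+' div')
    rect(W,(.35,.5,.15,.33),.038,.06,n+' car')
E
```

```text
t 19.6 pos [432.5 249.9 125.9] rpy [-9.002e+01  9.000e-02  7.940e+00] F [ 0.   0.  -0.6] open 85.0
  shift now [-0.17 11.79  0.04] turn [ 0.02 -0.06 -0.09] shift after turn [-0.19 11.79  0.04]
top deck c [ 594.1 -159.3] mean [ 579.3 -147.8   83.7] size [ 99.3 209.1] xaxis yaw -11.3 zmed 83.6 n 674
top div c [ 597.4 -157.8] mean [ 596.3 -157.1  158.9] size [ 65.1 140.4] xaxis yaw -9.2 zmed 158.8 n 815
top car c [434.6 221. ] mean [432.8 217.6  48.2] size [51.7 57.3] xaxis yaw 7.6 zmed 48.5 n 213
scene deck c [ 595.4 -160.9] mean [ 573.4 -190.6   84.5] size [100.8 209.7] xaxis yaw -9.7 zmed 85.1 n 1155
scene div c [ 597.3 -159.1] mean [ 593.6 -165.1  159. ] size [ 65.5 142.8] xaxis yaw -9.9 zmed 159.4 n 1118
scene car c [430.8 248.8] mean [429.8 243.8  48.5] size [ 55.2 122.2] xaxis yaw 9.5 zmed 49.1 n 498
```

View pics/scene9.png

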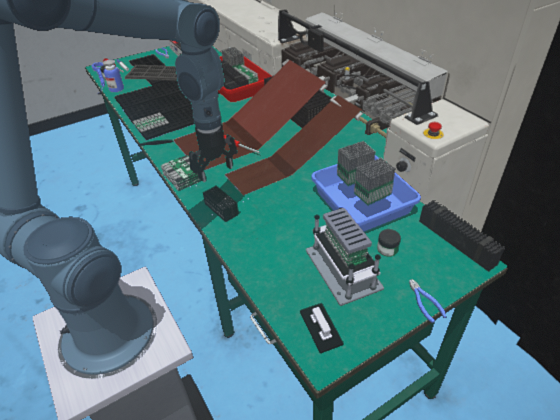

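The divider lies squarely on the panels (pixel 345,230), within 2 mm of centre. Descending on the carriers (222,203).

Request:
apply_moves --motion '[[[-0.2, 2.5, 0], [0, 0, 0], 1], [[0, 2.5, 0], [0, 0, 0], 1], [[0, 2.5, 0], [0, 0, 0], 1], [[0, 2.0, 0], [0, 0, 0], 1], [[0, 1.3, 0], [0, 0, 0], 1], [[0, 0.8, 0], [0, 0, 0], 1], [[0, 0, 0], [0, 0, 0], 1], [[0, 0, 0], [0, 0, 0], 1]]'

```text
time_s: 20.7
ee_pos: [0.4318, 0.2501, 0.011]
tool_rot: [-1.57, -0.001, 0.139]
wrist_force: [-0.2, -0.9, 0.3]
opening: 0.0855
```

```bash
python3 - <<'E'
from h import *
goto((430.6,249.5,10),8)
p,d=capture("scene"); cv2.imwrite("pics/s10.png",cv2.resize(p[100:260,130:330,::-1],None,fx=3.7,fy=3.7))
E
```

```text
t 20.7 pos [431.8 250.1  11. ] rpy [-8.998e+01 -7.000e-02  7.950e+00] F [-0.2 -0.9  0.3] open 85.5
  shift now [-0.13  0.1  -0.05] turn [-0.02 -0.05  0.07] shift after turn [-0.13  0.1  -0.05]
```

View pics/s10.png

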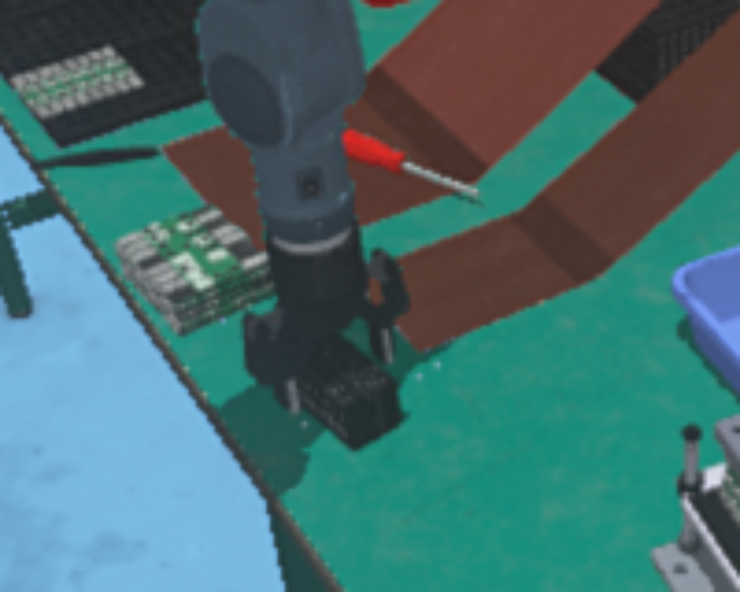

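Fingers straddle the carriers (crop 345,390) and stay clear of the panel stack. Closing and lifting.

Request:
apply_moves --motion '[[[0, 0, 0], [0, 0, 0], 0.2], [[0, 0, 0], [0, 0, 0], 0.2], [[0, 0, 0], [0, 0, 0], 0.2], [[0, 0, 0], [0, 0, 0], 0.2], [[0, 0, 0], [0, 0, 0], 0.2], [[0, 0, 0], [0, 0, 0], 0.2], [[0, -0.3, 0], [0, 0, 0], 0.2], [[0, -0.7, 0], [0, 0, 0], 0.2]]'

```text
time_s: 21.75
ee_pos: [0.4301, 0.2494, 0.0198]
tool_rot: [-1.571, 0.002, 0.139]
wrist_force: [-0.1, 0.3, -1.5]
opening: 0.0516
```

Request:
apply_moves --motion '[[[0, -1.5, 0], [0, 0, 0], 0.2], [[0, -3, 0], [0, 0, 0], 0.2], [[0, -4, 0], [0, 0, 0], 0.2], [[0, -4, 0], [0, 8.8, 0], 0.2], [[0, -4, 0], [0, 8.8, 0], 0.2], [[0, -3, 0], [0, 0, 0], 0.2], [[0, -1.5, 0], [0, 0, 0], 0.2], [[0, 0, 0], [0, 0, 0], 0.2]]'

```text
time_s: 22.75
ee_pos: [0.4317, 0.2501, 0.2313]
tool_rot: [-1.57, -0.002, -0.168]
wrist_force: [0.3, 0.4, -2.5]
opening: 0.0519
```

```bash
python3 - <<'E'
from h import *
goto((595.7,-160,230),-9.65)
E
```

```text
t 22.75 pos [431.7 250.1 231.3] rpy [-89.93  -0.11  -9.65] F [ 0.3  0.4 -2.5] open 51.9
  shift now [ 23.04   0.12 -37.68] turn [-0.07  0.    0.11] shift after turn [ 23.04   0.13 -37.68]
```

Request:
apply_moves --motion '[[[1.2, 0, -2], [0, 0, 0], 0.2], [[2.3, 0, -3.7], [0, 0, 0], 0.2], [[2.6, 0, -4.2], [0, 0, 0], 0.2], [[2.6, 0, -4.2], [0, 0, 0], 0.2], [[2.6, 0, -4.2], [0, 0, 0], 0.2], [[2.6, 0, -4.2], [0, 0, 0], 0.2], [[2.6, 0, -4.2], [0, 0, 0], 0.2], [[2.6, 0, -4.2], [0, 0, 0], 0.2]]'

```text
time_s: 23.75
ee_pos: [0.567, -0.0881, 0.2282]
tool_rot: [-1.57, 0.003, -0.169]
wrist_force: [0.4, 0.3, -1.1]
opening: 0.0519
```

Request:
apply_moves --motion '[[[2.2, 0, -3.6], [0, 0, 0], 0.2], [[1.2, 0, -2.2], [0, 0, 0], 0.2], [[0.5, 0, -1], [0, 0, 0], 0.2], [[0, 0, 0], [0, 0, 0], 0.2], [[0, 0, 0], [0, 0, 0], 0.2], [[0, 0, 0], [0, 0, 0], 0.2], [[0, 0, 0], [0, 0, 0], 0.2], [[0, 0, 0], [0, 0, 0], 0.2]]'

```text
time_s: 24.75
ee_pos: [0.5947, -0.16, 0.2305]
tool_rot: [-1.571, -0.0, -0.168]
wrist_force: [0.4, -0.6, -2.5]
opening: 0.0514
```

```bash
python3 - <<'E'
from h import *
goto((595.7,-160,170),-9.65)
for n in("scene","top"):
  p,d=capture(n); cv2.imwrite(f"pics/{n}11.png",cv2.resize(p[110:270,230:430,::-1],None,fx=3.7,fy=3.7))
  W=cloud(n,d); rect(W,(.5,.7,-.28,-.05),.15,.165,n+'div'); rect(W,(.5,.7,-.28,-.05),.26,.273,n+'car')
E
```

```text
t 24.75 pos [ 594.7 -160.   230.5] rpy [-9.00e+01 -2.00e-02 -9.62e+00] F [ 0.4 -0.6 -2.5] open 51.4
  shift now [0.1  6.05 0.02] turn [-0.    0.03  0.02] shift after turn [0.1  6.05 0.02]
scenediv c [ 596.7 -159.4] mean [ 588.  -171.9  158.9] size [ 64.3 142. ] xaxis yaw -9.8 zmed 159.3 n 915
scenecar c [ 595.  -180.6] mean [ 590.4 -184.   268.3] size [77.2 83.5] xaxis yaw 5.6 zmed 268.9 n 593
topdiv c [ 602.9 -120.6] mean [ 595.3 -108.2  158.1] size [63.3 65.6] xaxis yaw -9.5 zmed 158.0 n 180
topcar c [ 600.8 -123.5] mean [ 599.  -120.1  267.8] size [45.1 52.3] xaxis yaw 80.7 zmed 267.8 n 216
```

View pics/scene11.png

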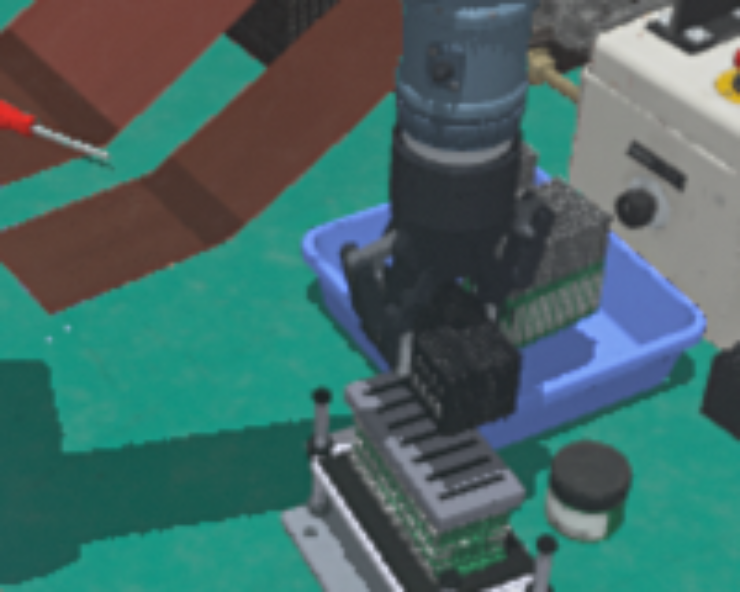

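Request:
apply_moves --motion '[[[0.1, 1.2, 0], [0, 0, 0], 0.2], [[0, 1.5, 0], [0, 0, 0], 0.2], [[0, 1.3, 0], [0, 0, 0], 0.2], [[0, 0.9, 0], [0, 0, 0], 0.2], [[0, 0.5, 0], [0, 0, 0], 0.2], [[0, 0.4, 0], [0, 0, 0], 0.2], [[0, 0.4, 0], [0, 0, 0], 0.2], [[0, 0.4, 0], [0, 0, 0], 0.2]]'

```text
time_s: 25.85
ee_pos: [0.596, -0.1607, 0.1646]
tool_rot: [-1.571, -0.001, -0.169]
wrist_force: [-0.2, 0.1, -0.5]
opening: 0.0514
```

Request:
apply_moves --motion '[[[0, 0.4, 0], [0, 0, 0], 0.2], [[0, 0.3, 0], [0, 0, 0], 0.2], [[0, 0.1, 0], [0, 0, 0], 0.2], [[0, 0, 0], [0, 0, 0], 0.2], [[0, 0, 0], [0, 0, 0], 0.2], [[0, 0, 0], [0, 0, 0], 0.2], [[0, 0, 0], [0, 0, 0], 0.2], [[0, 0, 0], [0, 0, 0], 0.2]]'

```text
time_s: 26.85
ee_pos: [0.5959, -0.1606, 0.1564]
tool_rot: [-1.571, -0.0, -0.169]
wrist_force: [1.1, -0.5, 0.4]
opening: 0.0516
```

```bash
python3 - <<'E'
from h import *
goto((595.7,-160,155.5),-9.65)
p,d=capture("scene"); cv2.imwrite("pics/s12.png",cv2.resize(p[130:290,230:430,::-1],None,fx=3.7,fy=3.7))
W=cloud("scene",d); rect(W,(.5,.7,-.28,-.05),.06,.086,'deck')
E
```

```text
t 26.85 pos [ 595.9 -160.6  156.4] rpy [-9.00e+01 -3.00e-02 -9.66e+00] F [ 1.1 -0.5  0.4] open 51.6
  shift now [-0.03  0.09  0.06] turn [ 0.   -0.01  0.03] shift after turn [-0.03  0.09  0.06]
deck c [ 594.  -161.4] mean [ 573.2 -189.9   70.9] size [ 97.8 208.5] xaxis yaw -9.7 zmed 71.3 n 1225
```

View pics/s12.png

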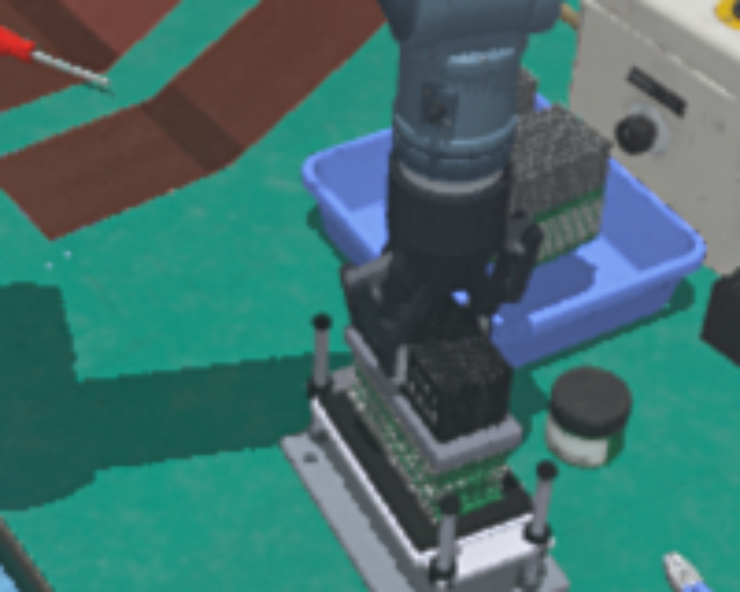

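The carriers rest flat on the divider and the deck is at about 71 mm. Releasing, then on to the cover.

Request:
apply_moves --motion '[[[0, 0, 0], [0, 0, 0], 1], [[0, 0, 0], [0, 0, 0], 1], [[0, 0, 0], [0, 0, 0], 1], [[0, 0, 0], [0, 0, 0], 1], [[0, -1, 0], [0, 0, 0], 1], [[0, -3, 0], [0, 0, 0], 1], [[0, -3, 0], [0, 0, 0], 1], [[0, -1, 0], [0, 0, 0], 1]]'

```text
time_s: 27.9
ee_pos: [0.5969, -0.161, 0.2391]
tool_rot: [-1.572, -0.005, -0.168]
wrist_force: [-0.3, -0.1, -0.7]
opening: 0.0854
```

```bash
python3 - <<'E'
from h import *
goto((437.9,-275.6,80),-11.9)
E
```

```text
t 27.9 pos [ 596.9 -161.   239.1] rpy [-90.04  -0.26  -9.65] F [-0.3 -0.1 -0.7] open 85.4
  shift now [-13.83  15.86 -13.96] turn [0.04 2.25 0.26] shift after turn [-13.2   15.91 -14.5 ]
```

Request:
apply_moves --motion '[[[-2.7, 0, -2.8], [0, 0, 0], 0.7], [[-2.8, 0, -2.8], [0, 0, 0], 0.7], [[-2.8, 0, -2.8], [0, 0, 0], 0.7], [[-2.8, 0, -2.8], [0, 0, 0], 0.7], [[-2.8, 2, -2.8], [0, 2.2, 0], 0.7], [[0, 4, 0], [0, 0, 0], 0.7], [[0, 4, 0], [0, 0, 0], 0.7], [[0, 4, 0], [0, 0, 0], 0.7]]'

```text
time_s: 28.9
ee_pos: [0.4347, -0.2752, 0.0948]
tool_rot: [-1.571, -0.0, -0.207]
wrist_force: [0.3, -0.6, 0.0]
opening: 0.06
```

```bash
python3 - <<'E'
from h import *
goto((437.9,-275.6,17),-11.9)
for n in("top","scene"):
    p,d=capture(n); W=cloud(n,d)
    cv2.imwrite(f"pics/{n}13.png",cv2.resize(p[180:380,230:430,::-1],None,fx=3,fy=3))
    rect(W,(.5,.7,-.28,-.05),.06,.086,n+' deck')
    rect(W,(.5,.7,-.28,-.05),.185,.21,n+' car')
    rect(W,(.36,.52,-.35,-.2),.03,.05,n+' bar')
    rect(W,(.36,.52,-.35,-.2),.005,.02,n+' plate')
E
```

```text
t 28.9 pos [ 434.7 -275.2   94.8] rpy [-89.99  -0.   -11.88] F [ 0.3 -0.6  0. ] open 60.0
  shift now [0.32 7.78 0.02] turn [-0.01  0.02  0.  ] shift after turn [0.32 7.78 0.02]
top deck c [ 593.4 -158.8] mean [ 579.7 -149.1   71.1] size [ 97.7 208.4] xaxis yaw -10.8 zmed 71.1 n 722
top car c [ 596.  -159.1] mean [ 595.1 -159.   195.7] size [ 52.8 118. ] xaxis yaw -9.7 zmed 195.9 n 592
top bar c [ 440.2 -263.1] mean [ 440. -261.   39.] size [17.5 45.3] xaxis yaw -10.7 zmed 38.9 n 61
top plate c [ 441.9 -251.5] mean [ 442.2 -246.7   10.2] size [63.6 78.4] xaxis yaw -12.4 zmed 10.0 n 273
scene deck c [ 585.8 -231.5] mean [ 590.8 -243.5   71. ] size [66.3 95. ] xaxis yaw 80.8 zmed 71.0 n 524
scene car c [ 592.9 -179.5] mean [ 592.1 -195.6  195.3] size [54.3 82.8] xaxis yaw -9.0 zmed 196.2 n 403
scene bar c [ 438.  -276.8] mean [ 436.8 -278.6   39.4] size [19.  69.1] xaxis yaw -12.8 zmed 39.7 n 208
scene plate c [ 438.1 -276.6] mean [ 433.4 -285.4   10.2] size [ 62.9 127.5] xaxis yaw -11.8 zmed 10.1 n 924
```

View pics/scene13.png

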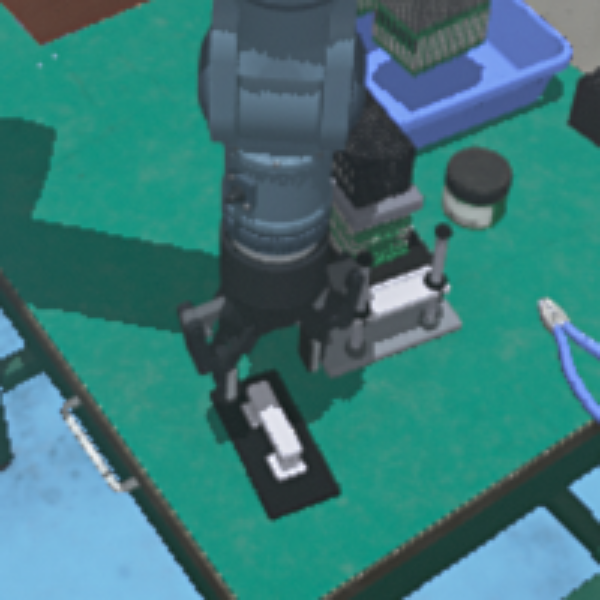

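Gripper is above the cover's bar (crop 275,415) and the carriers are centred at (596,-159). Descending on the bar.

Request:
apply_moves --motion '[[[0.3, 1.5, 0], [0, 0, 0], 0.6], [[0, 2.0, 0], [0, 0, 0], 0.6], [[0, 2.0, 0], [0, 0, 0], 0.6], [[0, 1.2, 0], [0, 0, 0], 0.6], [[0, 0.7, 0], [0, 0, 0], 0.6], [[0, 0.4, 0], [0, 0, 0], 0.6], [[0, 0, 0], [0, 0, 0], 0.6], [[0, 0, 0], [0, 0, 0], 0.6]]'

```text
time_s: 30.0
ee_pos: [0.4385, -0.2761, 0.0187]
tool_rot: [-1.571, -0.001, -0.207]
wrist_force: [0.2, 0.8, -0.6]
opening: 0.051
```

```bash
python3 - <<'E'
from h import *
goto((437.9,-275.8,17),-11.9)
p,d=capture("scene"); cv2.imwrite("pics/s14.png",cv2.resize(p[230:380,230:430,::-1],None,fx=4,fy=4))
E
```

```text
t 30.0 pos [ 438.5 -276.1   18.7] rpy [-9.002e+01 -5.000e-02 -1.185e+01] F [ 0.2  0.8 -0.6] open 51.0
  shift now [-0.06  0.17  0.02] turn [0.02 0.05 0.05] shift after turn [-0.06  0.17  0.02]
```

View pics/s14.png

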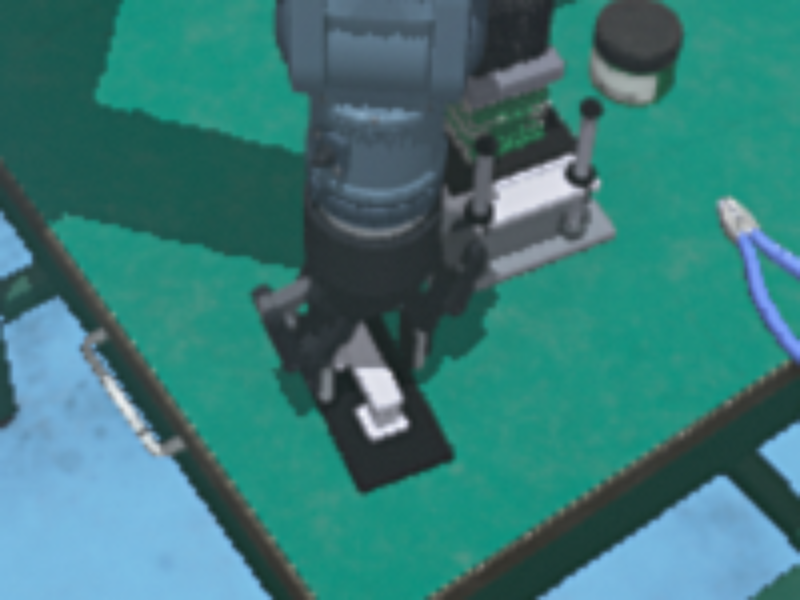

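The fingers straddle the bar (crop 375,380). Closing on it and lifting.

Request:
apply_moves --motion '[[[0, 0.1, 0], [0, 0, 0], 0], [[0, 0, 0], [0, 0, 0], 0], [[0, 0, 0], [0, 0, 0], 0], [[0, 0, 0], [0, 0, 0], 0], [[0, 0, 0], [0, 0, 0], 0], [[0, 0, 0], [0, 0, 0], 0], [[0, -0.3, 0], [0, 0, 0], 0], [[0, -0.7, 0], [0, 0, 0], 0]]'

```text
time_s: 31.05
ee_pos: [0.4375, -0.2753, 0.0269]
tool_rot: [-1.57, 0.001, -0.207]
wrist_force: [0.0, 0.2, -2.2]
opening: 0.0168
```

```bash
python3 - <<'E'
from h import *
goto((595.7,-160,270),-9.65)
E
```

```text
t 31.05 pos [ 437.5 -275.3   26.9] rpy [-89.95   0.09 -11.86] F [ 0.   0.2 -2.2] open 16.8
  shift now [ 13.08 -24.31  14.56] turn [-0.05 -2.21 -0.08] shift after turn [ 13.67 -24.31  14.02]
```

Request:
apply_moves --motion '[[[0, -1.5, 0], [0, 0, 0], 0], [[0, -3, 0], [0, 0, 0], 0], [[0, -4, 0], [0, -2.2, 0], 0], [[0, -4, 0], [0, 0, 0], 0], [[0, -4, 0], [0, 0, 0], 0], [[0, -3.5, 0], [0, 0, 0], 0], [[0, -2, 0], [0, 0, 0], 0], [[0, 0, 0], [0, 0, 0], 0]]'

```text
time_s: 32.05
ee_pos: [0.4391, -0.2767, 0.2498]
tool_rot: [-1.573, -0.004, -0.168]
wrist_force: [0.8, -0.1, -1.5]
opening: 0.0172
```

Request:
apply_moves --motion '[[[1.3, 0, 1.3], [0, 0, 0], 0], [[2.4, 0, 2.5], [0, 0, 0], 0], [[3, 0, 3], [0, 0, 0], 0], [[3, 0, 3], [0, 0, 0], 0], [[2.4, 0, 2.5], [0, 0, 0], 0], [[1.3, 0, 1.3], [0, 0, 0], 0], [[0.3, 0, 0.4], [0, 0, 0], 0], [[0, 0, 0], [0, 0, 0], 0]]'

```text
time_s: 33.05
ee_pos: [0.5963, -0.1602, 0.2462]
tool_rot: [-1.57, 0.002, -0.168]
wrist_force: [-0.3, 0.1, -1.2]
opening: 0.0169
```

```bash
python3 - <<'E'
from h import *
goto((595.7,-160,211),-9.65)
for n in("scene","top"):
  p,d=capture(n); cv2.imwrite(f"pics/{n}15.png",cv2.resize(p[110:270,230:430,::-1],None,fx=3.7,fy=3.7))
  W=cloud(n,d); rect(W,(.5,.7,-.28,-.05),.233,.25,n+'plate'); rect(W,(.5,.7,-.28,-.05),.185,.21,n+'car')
E
```

```text
t 33.05 pos [ 596.3 -160.2  246.2] rpy [-89.98   0.11  -9.62] F [-0.3  0.1 -1.2] open 16.9
  shift now [-0.05  3.52  0.01] turn [-0.02  0.03 -0.11] shift after turn [-0.06  3.52  0.01]
sceneplate c [ 595.7 -162.8] mean [ 585.1 -177.6  238.9] size [ 62.5 127. ] xaxis yaw -8.9 zmed 238.9 n 672
scenecar c [ 595.3 -160.5] mean [ 582.3 -178.5  194.5] size [ 52.7 119.4] xaxis yaw -8.7 zmed 195.6 n 458
topplate c [ 602.2 -124. ] mean [ 600.6 -119.7  238.9] size [52.4 62.6] xaxis yaw 82.0 zmed 238.8 n 265
topcar c [ 576.9 -120.6] mean [ 576.4 -122.6  191.8] size [ 3.1 47.2] xaxis yaw -9.6 zmed 192.2 n 21
```

View pics/scene15.png

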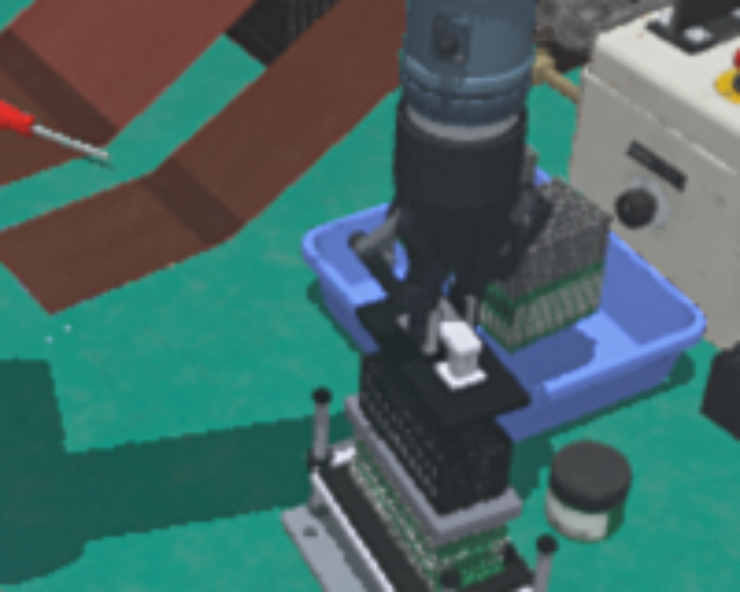

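The cover hangs level above the carriers (crop 445,380), about 34 mm above them. Lowering.

Request:
apply_moves --motion '[[[-0.05, 1.0, 0], [0, 0, 0], 0], [[0, 1.0, 0], [0, 0, 0], 0], [[0, 0.6, 0], [0, 0, 0], 0], [[0, 0.4, 0], [0, 0, 0], 0], [[0, 0.3, 0], [0, 0, 0], 0], [[0, 0.3, 0], [0, 0, 0], 0], [[0, 0.3, 0], [0, 0, 0], 0], [[0, 0.2, 0], [0, 0, 0], 0]]'

```text
time_s: 34.15
ee_pos: [0.5962, -0.1608, 0.2064]
tool_rot: [-1.571, -0.0, -0.168]
wrist_force: [-0.3, -0.0, 0.2]
opening: 0.0168
```

Request:
apply_moves --motion '[[[0, 0.2, 0], [0, 0, 0], 0], [[0, 0.1, 0], [0, 0, 0], 0], [[0, 0, 0], [0, 0, 0], 0], [[0, 0, 0], [0, 0, 0], 0], [[0, 0, 0], [0, 0, 0], 0], [[0, 0, 0], [0, 0, 0], 0], [[0, 0, 0], [0, 0, 0], 0], [[0, 0, 0], [0, 0, 0], 0]]'

```text
time_s: 35.15
ee_pos: [0.5962, -0.1607, 0.2033]
tool_rot: [-1.571, -0.0, -0.168]
wrist_force: [-0.3, -0.1, 0.4]
opening: 0.017
```

```bash
python3 - <<'E'
from h import *
goto((595.7,-160,202.5),-9.65)
p,d=capture("scene"); cv2.imwrite("pics/s16.png",cv2.resize(p[130:290,230:430,::-1],None,fx=3.7,fy=3.7))
W=cloud("scene",d); rect(W,(.5,.7,-.28,-.05),.05,.078,'deck');rect(W,(.5,.7,-.28,-.05),.188,.203,'plate')
E
```

```text
t 35.15 pos [ 596.2 -160.7  203.3] rpy [-9.00e+01 -1.00e-02 -9.65e+00] F [-0.3 -0.1  0.4] open 17.0
  shift now [-0.06  0.08  0.06] turn [-0.   -0.    0.01] shift after turn [-0.06  0.08  0.06]
deck c [ 594.5 -159.8] mean [ 573.3 -190.4   61.4] size [ 99.  211.7] xaxis yaw -10.0 zmed 61.7 n 1259
plate c [ 595.8 -162.5] mean [ 584.9 -179.5  195.6] size [ 63.  126.3] xaxis yaw -9.8 zmed 195.8 n 646
```

View pics/s16.png

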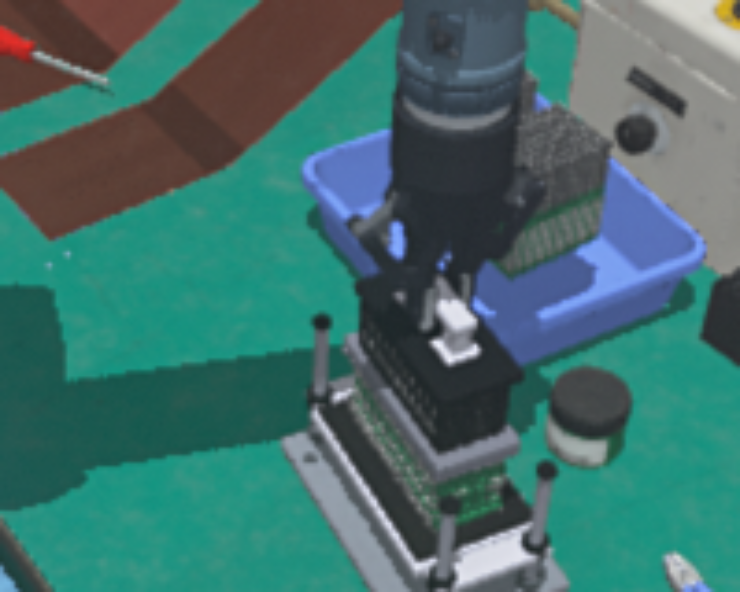

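The cover rests on the carriers and the deck is at about 62 mm (50 mm sunk). Releasing and retreating upward.

Request:
apply_moves --motion '[[[0, 0, 0], [0, 0, 0], 0.3], [[0, 0, 0], [0, 0, 0], 0.6], [[0, 0, 0], [0, 0, 0], 0.6], [[0, 0, 0], [0, 0, 0], 0.6], [[0, 0, 0], [0, 0, 0], 0.6], [[0, -1, 0], [0, 0, 0], 0.6], [[0, -2, 0], [0, 0, 0], 0.6], [[0, -3, 0], [0, 0, 0], 0.6]]'

```text
time_s: 36.2
ee_pos: [0.5956, -0.1605, 0.2638]
tool_rot: [-1.57, 0.001, -0.168]
wrist_force: [0.2, -0.0, -0.2]
opening: 0.0513
```

Request:
apply_moves --motion '[[[0, -2, 0], [0, 0, 0], 0.6], [[-2.5, 0, 2.5], [0, 0, 0], 0.6], [[-3, 0, 3.5], [0, 0, 0], 0.6], [[-3, 0, 3.5], [0, 0, 0], 0.6], [[-3, 0, 3.5], [0, 0, 0], 0.6], [[-3, 0, 3.5], [0, 0, 0], 0.6], [[0, 0, 0], [0, 0, 0], 0.6], [[0, 0, 0], [0, 0, 0], 0.6]]'

```text
time_s: 37.2
ee_pos: [0.4815, 0.026, 0.284]
tool_rot: [-1.571, -0.002, -0.168]
wrist_force: [0.4, 0.1, -0.6]
opening: 0.0512
```

```bash
python3 - <<'E'
from h import *
print(sense()['ee_pos'],sense()['wrist_force'])
for n in("scene","top"):
  p,d=capture(n); cv2.imwrite(f"pics/{n}17.png",p[:,:,::-1]); cv2.imwrite(f"pics/{n}17c.png",cv2.resize(p[130:290,230:430,::-1],None,fx=3.7,fy=3.7))
  W=cloud(n,d); B=(.5,.7,-.28,-.05)
  rect(W,B,.05,.078,n+' deck');rect(W,B,.125,.14,n+' div'); rect(W,B,.188,.206,n+' plate'); rect(W,B,.215,.24,n+' bar')
  W0=cloud(n,np.load(f"pics/{n}0.npy"))
  for nm,b,z in [('jar',(.7,.79,-.22,-.12),(.04,.06)),('cutters',(.65,.78,-.37,-.25),(.005,.02)),('stack',(.33,.5,.36,.56),(.03,.06))]:
     rect(W0,b,*z,n+' before '+nm); rect(W,b,*z,n+' after  '+nm)
E
```

```text
[0.48145602 0.02601137 0.28401265] [ 0.36597683  0.07318284 -0.61550083]
scene deck c [ 593.9 -159. ] mean [ 573.2 -190.6   63.8] size [ 99.7 212.8] xaxis yaw -8.4 zmed 64.5 n 1237
scene div c [ 594.2 -158.5] mean [ 577.  -187.2  134.9] size [ 63.2 143.7] xaxis yaw -7.4 zmed 136.4 n 315
scene plate c [ 596.3 -162.3] mean [ 587.4 -173.2  198.6] size [ 63.5 127.3] xaxis yaw -9.9 zmed 198.8 n 759
scene bar c [ 596.1 -163.4] mean [ 593.7 -165.5  227.1] size [19.6 70.9] xaxis yaw -11.0 zmed 228.2 n 195
scene before jar c [ 744.8 -172.6] mean [ 743.1 -175.4   51.5] size [58.1 60.6] xaxis yaw 1.5 zmed 52.4 n 334
scene after  jar c [ 745. -173.] mean [ 743.2 -175.1   51.8] size [59.  59.5] xaxis yaw -38.1 zmed 52.6 n 331
scene before cutters c [ 699.7 -332.1] mean [ 706.4 -335.8   10. ] size [46.6 76.4] xaxis yaw -1.4 zmed 9.8 n 197
scene after  cutters c [ 698.9 -331.1] mean [ 706.7 -334.5    9.6] size [49.7 75.7] xaxis yaw 1.7 zmed 9.7 n 197
scene before stack c [398.6 473.4] mean [395.2 465.6  41.2] size [105.6 126.1] xaxis yaw 6.0 zmed 41.7 n 699
scene after  stack c [398.4 472.9] mean [
[... 446 characters left out ...]
.8 69.8] xaxis yaw -10.1 zmed 227.4 n 134
top before jar c [ 746.  -168.9] mean [ 745.3 -169.5   51.9] size [57.7 59.8] xaxis yaw 86.3 zmed 52.0 n 226
top after  jar c [ 745.6 -169. ] mean [ 745.2 -169.4   52.2] size [58.  59.2] xaxis yaw -87.9 zmed 52.5 n 223
top before cutters c [ 711.8 -338.3] mean [ 706.5 -333.4    9.8] size [41.1 85.1] xaxis yaw -25.1 zmed 9.3 n 106
top after  cutters c [ 713.6 -338.9] mean [ 706.8 -334.3    9.5] size [44.6 84.5] xaxis yaw -27.6 zmed 9.2 n 103
top before stack c [397.4 472.9] mean [396.6 472.4  41.2] size [102.6 118.3] xaxis yaw 4.8 zmed 41.1 n 981
top after  stack c [397.5 472.8] mean [396.6 472.3  41.1] size [103.  118.2] xaxis yaw 4.7 zmed 41.5 n 983
```

View pics/scene17c.png

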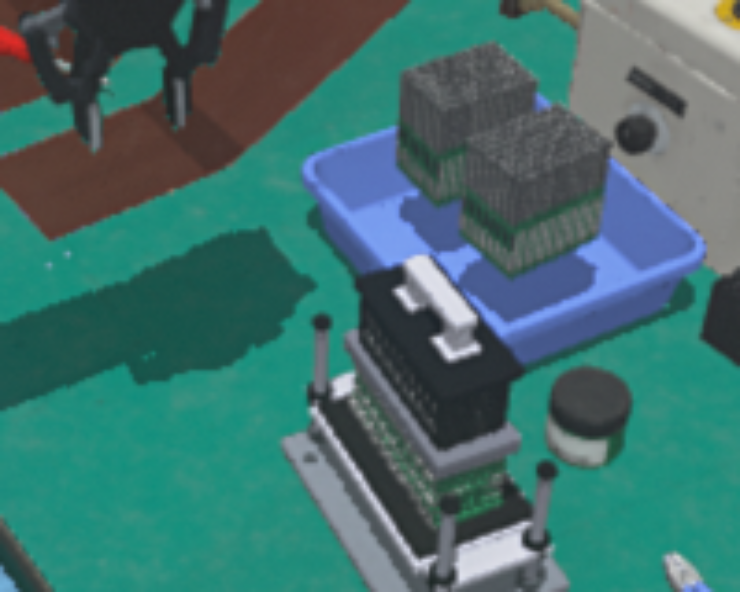

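View pics/top17.png

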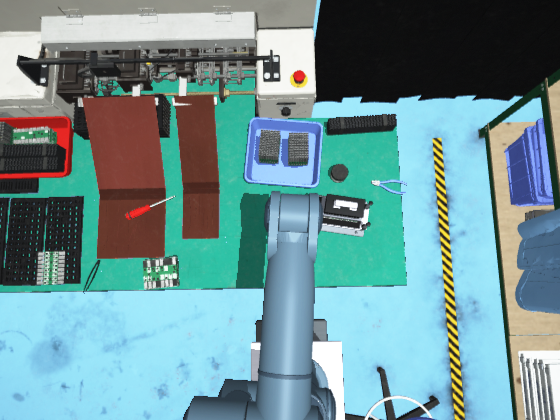

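The stack is complete and straight at crop pixel (435,400) with the handle up, and the bystanders haven't moved. Handing in.

```bash
python3 - <<'E'
from bench import *
print(sense()['time_s']); print(sign_off())
E
```

```text
37.3
the job is handed in; nothing more can be done
None
```

The lift is loaded from the bottom up with panels, divider, carriers and cover (handle up), and I handed the job in at 37.3 s of the 133 s allowed. I set each piece down by following the deck until the wrist read no load, then released it.

**Centring:** after release the cover measured about (596, −161) mm, against a deck centre of about (595.7, −160). It was turned −9.8 to −9.9° against the deck's −9.65°. The panels and divider sat about 1.5–2 mm off centre, and the carriers about 1 mm.

**Deck:** it settled at about 64 mm above the bench. That is about 48 mm sunk, inside the expected 38–59 mm and well clear of the 80 mm stop.

**Bystanders:** the jar, cutters and panel stack measured the same before and after, within about 2 mm of camera noise.

**Forces:** the wrist force stayed under 4 N in every reading taken at the end of a move.

**Disagreements:**
- The two cameras disagree by 1–3 mm in y at the height of the stack.
- The top camera's last fits of the deck and divider were partly hidden by the load and the arm, so I relied on the scene camera for those two.

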